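# Serve a portion from the pellet dispenser

### The arm

A 6-joint arm with a two-finger parallel gripper is mounted at the origin on the work surface. World frame = base frame: x ahead of the robot, y to its left, z up, the work surface at z = 0. Lengths are in m, angles in rad, forces in N, time in s.
With the tool pointing down it reaches from about 0.3 to 0.775 m from the base axis. Payload 14.6 kg.
Tool frame: the origin (TCP) lies midway between the tips of the shut fingers; the grasp point (between the pads) lies 19 mm behind it; z points along the fingers, y is the line along which they close (so a half turn about z gives the same grasp; the last joint's range is limited). The gripper opens to 94 mm and grips with 3 to 60 N. Pads are 16 mm wide; open, the fingers measure 119 mm over their backs; the gripper's body (75 mm by 177 mm) begins 78 mm behind the grasp point.
Start: joints at [-1.206, 0.3, 1.521, -0, 1.321, -0.067], TCP at [0.23, -0.5, 0.205] pointing down, gripper open.
Joint ranges: [-3.03, 3.03], [-0.79, 2.21], [0.23, 2.52], [-1.04, 4.18], [0, 3.07], [-2.55, 2.55]. Speed limits (rad/s): [2.22, 2.22, 2.57, 3.14, 3.14, 3.14].

### API

Orientations are given as [roll, pitch, yaw] about the fixed x, y, z axes, in that order (R = Rz(yaw) Ry(pitch) Rx(roll)).
In Python, from station import telemetry, optics, ctrl gives the robot as it stands.
- The arm moves only by the tool carry_out, never from a script. Its argument "plan" is a list that holds one entry, the list of rows, each a list of 7 numbers: the shift along the tool's x, y, z in mm, then the turn, a rotation vector about the tool's x, y, z in rad, then the finger opening in mm, from 0 to 94. A call has 1 to 20 rows; each row shifts and turns the commanded pose from where the row before left it, along the tool's axes as they then stand; what a row does not reach is not made up. A row lasts 1/12 s, in which the tool goes at most 41.7 mm and 7.16 degrees, less where a joint would pass 70% of its speed; a pose out of reach is approached as far as the arm can. A call with a gripper value outside its range is refused whole. The fingers move at their own pace and stop on an object; "squeeze" is the grip in N (left out, the last holds). Time passes only in rows, so rows that do not move let the fingers close. It gives the time, the measured TCP pose, the force, the opening and the grip force at its end, in the units of the state.
- telemetry.get_obs(): the state, without advancing time (a new reading comes with each control period).
- optics.camera(name): name is "scene" or "top" or "wrist"; returns a dict with "pixels" (420x560x3 uint8, red, green, blue), "intrinsics" (3x3 intrinsics, pixels), "origin" and "rotation" of the camera in the world. Camera axes: x right, y down, z forward; pixel columns grow to the right and rows downward; lengths in m; the calibration is good to about 2 mm. A picture is of the moment at which its call begins. There is no depth.
- ctrl.hand_in(): hands the job in; it is judged then, once.
The state is a dict: "time_s": time; "qpos": joint angles; "joint_vel": joint speeds; "tau": joint torques, N m; "ee_pos": TCP position; "eef_rot": TCP orientation; "force": force on the tool from outside, world axes, zero at the start; "moment": the same for the moment, N m; "grip_width": finger opening in m; "grip_force": force on a finger pad.
Only numpy, scipy, OpenCV 4.12 (cv2) and the standard library are available. Lean on these libraries where they do the work, as an engineer would, in place of code of your own. Each camera call takes 0.05 s, during which the arm holds its last target. There are 200 camera calls.

### The job

With closed fingers, serve a portion from the pellet dispenser: first push its catch tray fully home, flush with the front; then press the raised end of the rocker fully down; then press the round button all the way down, keep it down for a full second, and let it come back up. Do these strictly in that order, never press the square key, and leave the things standing around where they are; nothing is to be picked up.

Things in the scene. Friction and masses are not known exactly. Their poses are not given: they have to be found in the camera images.
- dispenser: white pellet dispenser, fixed, 160 (x) x 350 (y) x 65 high. Origin: underside, mid-depth, 5 from mid-width. Own -x is the front (faces the robot, turned up to 0.25 rad). Clear hopper 201 tall at own x 8..80, y 67..173, tray bay under it. Flat deck (z 65) with 3 control modules, centres at own x -25, y -135, -55, 22; which is where varies, all keep the dispenser's heading (sizes in mm).
- tray_front (a point): centre of the outer face of the catch tray's front panel, 31 above the table; panel 102 wide, upright, spans 6 to 56 above the table, faces the dispenser's -x. Moves with the tray; fully home it is flush with the housing's front (dispenser x = -80) (sizes in mm).
- tray (a joint): how far the tray stands out, m: 0 = fully home (hard stop), 0.065 = farthest out; starts 0.035 to 0.055. Push it towards the dispenser's +x; 2.5 N of friction, no spring, stays where left.
- rocker_end (a point): point on top of the rocker's raised front half, 24 from the pivot; moves with it. White paddle 64 (dispenser x) x 36 (y) x 10 thick on a grey plate 72 x 50; pivot along y, 18 above the deck. Off: the front half (towards dispenser -x, with a moulded cross bar) is raised, this point about 93 above the table; on: about 83, front half sloping down 0.2 rad (sizes in mm).
- rocker (a joint): rocker angle, rad: 0 = off (front half raised 0.2 rad), 0.4 = on (front half fully down, hard stop). Starts 0 to 0.04. About 2 N at rocker_end moves it, more nearer the pivot; no spring, stays where left.
- dose_top (a point): centre of the top of the round white button (dose), 36 dia, on a round grey module 50 dia; top 20 above the deck (85 above the table) when up. Moves with the button (sizes in mm).
- dose (a joint): how far the round button is pressed, m: 0 = up, 0.007 = fully down (hard stop). Spring return: 1.5 N to start, 5 N fully down.
- purge_top (a point): centre of the top of the square white key (purge), 34 x 34, on a square grey module 50 x 50; same height as the round button. To be left alone (sizes in mm).
- purge (a joint): how far the square key is pressed, m: 0 = up, 0.007 = fully down; springs back.
- drip_bottle: empty glass drip bottle, 60 dia x 172 tall, standing upright near the dispenser's right (-y) end; origin under its centre. To be left alone (sizes in mm).
- chew_cube: maple chew cube, 45 each side, on the table in front of the key deck; origin under its centre. To be left alone (sizes in mm).
- groom_brush: green mitt-shaped silicone brush lying flat, 135 x 90 x 24; origin under its palm. To be left alone (sizes in mm).
- spring_clip: chrome spring clip, 50 x 16 x 11, lying on the dispenser's deck behind the controls; origin under its centre. To be left alone (sizes in mm).
- treat_jar: jar, 72 dia x 85 tall, on the table at the front of the hopper end; origin under its centre. To be left alone (sizes in mm).
- bowl: white ceramic bowl, 110 dia x 45 tall, on the table beyond the hopper (+y) end; origin under its centre. To be left alone (sizes in mm).

How it is judged:
On the way, in this order (a step that is already met when the one before it is completed fails the run):
1. the tray is fully home (within 3 mm) (value of joint tray below 0.003 m), for 0.2 s.
2. the rocker is on (raised end fully down, beyond 0.33 rad), the tray still home (value of joint rocker above 0.33 rad and value of joint tray below 0.003 m), for 0.2 s.
3. the round button is held down (more than 5 mm of its 7 mm) for 0.8 s, with tray home and rocker on (all of step 2 and value of joint dose above 0.005 m), for 0.8 s.
At the end, for the whole second after the job is handed in: The tray is within 3 mm of home, the rocker beyond 0.33 rad (of 0.4), the round button is back up within 1.5 mm after its press, the square key is up (all of step 2 and value of joint each of dose, purge below 0.0015 m); the robot touches nothing.
It fails at once if the square key is pressed (more than 2.5 mm) (value of joint purge above 0.0025 m).
It fails at once if the rocker is thrown (beyond 0.2 rad) while the tray is still out (more than 6 mm) (value of joint rocker above 0.2 rad and value of joint tray above 0.006 m).
It fails at once if the round button is pressed (more than 2.5 mm) while the rocker is not on (below 0.3 rad) (value of joint dose above 0.0025 m and value of joint rocker below 0.3 rad).
It fails at once if a bystander (drip bottle, cube, brush, clip, jar or bowl) is lifted, carried or pushed more than 15 mm (distance of any of drip_bottle, chew_cube, groom_brush, spring_clip, treat_jar, bowl from where it was at the start of the episode above 0.015 m).
It fails at once if the drip bottle, jar or bowl is tipped (more than 0.4 rad) (angle between any of drip_bottle, treat_jar, bowl's own z axis and vertical above 0.4 rad).
It also fails if it takes over 48 s, if anything falls off the work surface, if the arm or the gripper's body presses on something with over 40 N, if the wrist force passes 120 N, or if a joint passes its speed limit or range.

## Working session

There is one attempt and no reset: what is moved stays moved. The work goes in short steps, Python scripts to look and compute and a tool call to move; the robot and the scene stay as the last step left them, time stands still between calls to the robot, and variables do not carry over. Pictures are saved under pics/ and viewed, at most 10 in all, crops included, and the job is handed in when it is done.

Besides the shell and the picture viewer there is one more tool, called after ">>>" as name(argument=value, ...) on one line, values as JSON. carry_out: Moves the arm, as the interface text tells. Its arguments: {"type":"object","properties":{"plan":{"type":"array","items":{"type":"array","items":{"type":"array","items":{"type":"number"}}}},"squeeze":{"type":"number"}},"required":["plan"]}

```bash
mkdir -p pics
cat > h.py <<'E'
from station import telemetry, optics, ctrl
import numpy as np, cv2
def snap(n,f):
    c=optics.camera(n); cv2.imwrite(f,c["pixels"][:,:,::-1]); np.savez(f[:-4],K=c["intrinsics"],o=c["origin"],R=c["rotation"],p=c["pixels"]); return c
def load(f): return np.load(f)
def onz(c,u,v,z):
    d=c["R"]@np.linalg.solve(c["K"],[u,v,1.]); o=c["o"]; return o+d*(z-o[2])/d[2]
def proj(c,P):
    q=c["K"]@(c["R"].T@(np.asarray(P)-c["o"])); return q[:2]/q[2]
E
python3 - <<'E'
from h import *
for n in("top","scene"):
    c=snap(n,f"pics/{n}0.png"); print(n,c["origin"],c["rotation"].round(3).tolist(),c["intrinsics"].tolist())
o=telemetry.get_obs(); print(o["time_s"],o["ee_pos"],o["eef_rot"],o["grip_width"])
E
```

```text
top [0.4828365  0.01413028 1.26528216] [-3.032, 0.022, -1.559] [[547.0028406748717, 0.0, 286.1561502838253], [0.0, 547.0028406748717, 212.78929526104068], [0.0, 0.0, 1.0]]
scene [ 1.06864745 -0.16061748  0.64225829] [-2.424, -0.004, 1.219] [[388.5231291647854, 0.0, 278.1398414808039], [0.0, 388.5231291647854, 205.60091347721345], [0.0, 0.0, 1.0]]
0.1 [ 0.23009202 -0.49930357  0.20495068] [-3.14056365e+00 -8.29063386e-05  4.31790436e-01] 0.09382360208906912
```

View pics/top0.png

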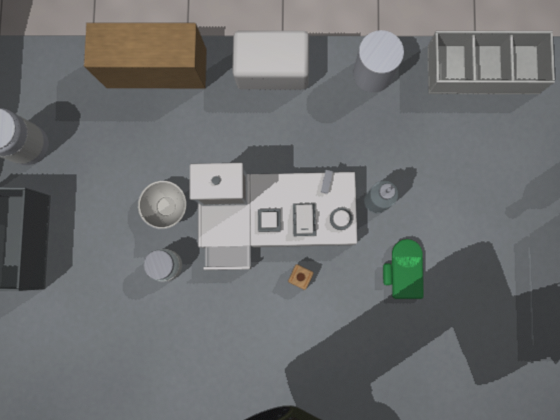

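View pics/scene0.png

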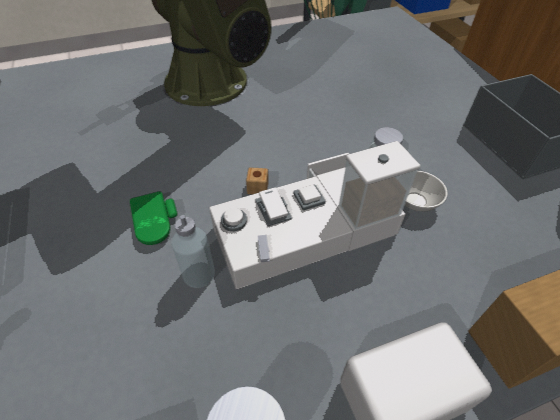

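The top view shows the round button at (341,218), rocker (305,219), square key (269,220) and tray panel about (227,268). I'll enlarge it for exact pixels.

Run:
```python
from h import *
p=load("pics/top0.npz")["p"][150:290,185:365,::-1]
cv2.imwrite("pics/crop.png",cv2.resize(p,None,fx=4.2,fy=4.2,interpolation=cv2.INTER_CUBIC))
```

```text
(no output)
```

View pics/crop.png

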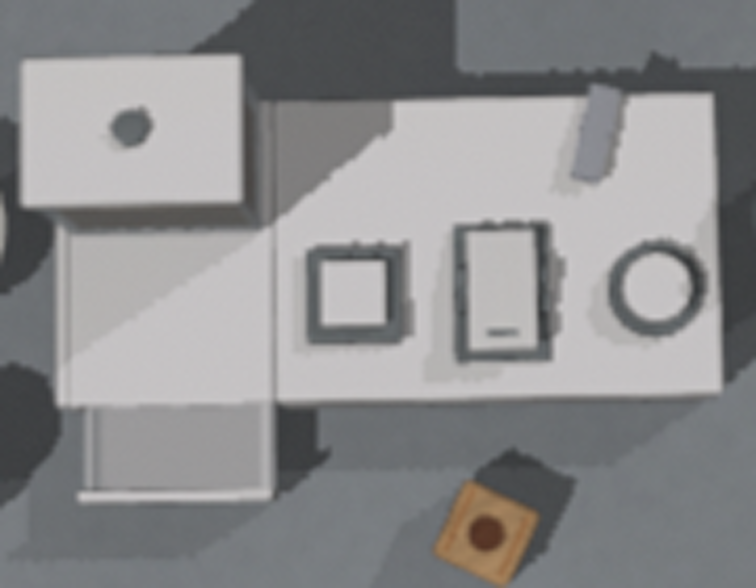

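```bash
cat >> h.py <<'E'
def cr(c,x,y,z): return onz(c,185+(x+.5)/4.2-.5,150+(y+.5)/4.2-.5,z)
E
python3 - <<'E'
from h import *
c=load("pics/top0.npz")
pts=dict(dose=(656,287,.085,-25,-135),sq=(353,294,.085,-25,22),rock=(503,290,.083,-25,-55),fr=(722,392,.065,-80,-170),br=(714,93,.065,80,-170),fl=(57,406,.065,-80,180))
W={k:cr(c,*v[:3])[:2] for k,v in pts.items()}
A=np.array([W[k] for k in pts]);B=np.array([[v[3],v[4]] for v in pts.values()])/1000
# rigid fit
a,b=A.mean(0),B.mean(0);H=(B-b).T@(A-a);th=np.arctan2(H[0,1]-H[1,0],H[0,0]+H[1,1])
R=np.array([[np.cos(th),-np.sin(th)],[np.sin(th),np.cos(th)]]);t=a-R@b
print("yaw",th,"org",t); print("res mm",dict(zip(pts,((A-(B@R.T+t))*1e3).round(1).tolist())))
T=lambda x,y:R@[x/1e3,y/1e3]+t
for k,v in pts.items(): print(k,W[k].round(4),T(*v[3:]).round(4))
print("bar",cr(c,503,332,.095),"rocker_end",T(-49,-55))
for p in((79,498),(272,496),(175,497)):
  w=cr(c,*p,.056)[:2]; print("tray",w,(R.T@(w-t)*1e3).round(1))
w=cr(c,490,533,.045)[:2];print("cube",w,(R.T@(w-t)*1e3).round(1))
for n,u,v,z in(("jar",160,265,.085),("bottle",389,188,.172),("bowl",163,205,.045)): 
  w=onz(c,u,v,z)[:2];print(n,w,(R.T@(w-t)*1e3).round(1))
E
```

```text
Traceback (most recent call last):
  File "h.py", line 10, in cr
    def cr(c,x,y,z): return onz(c,185+(x+.5)/4.2-.5,150+(y+.5)/4.2-.5,z)
                            ~~~^^^^^^^^^^^^^^^^^^^^^^^^^^^^^^^^^^^^^^^^^
  File "h.py", line 7, in onz
    d=c["R"]@np.linalg.solve(c["K"],[u,v,1.]); o=c["o"]; return o+d*(z-o[2])/d[2]
                                                                             ~^^^
IndexError: invalid index to scalar variable.
```

The camera rotation is roll/pitch/yaw, so I'll convert it.

```bash
sed -i 's/^def load.*/from scipy.spatial.transform import Rotation as Ro\ndef load(f):\n    d=dict(np.load(f)); d["R"]=Ro.from_euler("xyz",d["R"]).as_matrix(); return d/' h.py
cat > fit.py <<'E'
from h import *
c=load("pics/top0.npz")
pts=dict(dose=(656,287,.085,-25,-135),sq=(353,294,.085,-25,22),rock=(503,290,.083,-25,-55),fr=(722,392,.065,-80,-170),br=(714,93,.065,80,-170),fl=(57,406,.065,-80,180))
W={k:cr(c,*v[:3])[:2] for k,v in pts.items()}
A=np.array([W[k] for k in pts]);B=np.array([[v[3],v[4]] for v in pts.values()])/1000
a,b=A.mean(0),B.mean(0);H=(B-b).T@(A-a);th=np.arctan2(H[0,1]-H[1,0],H[0,0]+H[1,1])
R=np.array([[np.cos(th),-np.sin(th)],[np.sin(th),np.cos(th)]]);t=a-R@b
T=lambda x,y:R@[x/1e3,y/1e3]+t
E
python3 - <<'E'
from fit import *
print("yaw",th,"org",t); print("res mm",dict(zip(pts,((A-(B@R.T+t))*1e3).round(1).tolist())))
for k,v in pts.items(): print(k,W[k].round(4),T(*v[3:]).round(4))
print("bar",cr(c,503,332,.095),"rocker_end",T(-49,-55))
for p in((79,498),(272,496),(175,497)):
  w=cr(c,*p,.056)[:2]; print("tray",w,(R.T@(w-t)*1e3).round(1))
w=cr(c,490,533,.045)[:2];print("cube",w,(R.T@(w-t)*1e3).round(1))
for n,u,v,z in(("jar",160,265,.085),("bottle",389,188,.172),("bowl",163,205,.045)): 
  w=onz(c,u,v,z)[:2];print(n,w,(R.T@(w-t)*1e3).round(1))
s=load("pics/scene0.npz"); print("scene check dose",proj(s,[*T(-25,-135),.085]),"sq",proj(s,[*T(-25,22),.085]))
E
```

```text
yaw 0.02988651970381164 org [0.62296083 0.058214  ]
res mm {'dose': [-0.2, 0.5], 'sq': [-0.7, -0.2], 'rock': [0.1, -0.7], 'fr': [1.1, 1.2], 'br': [-0.8, 0.3], 'fl': [0.5, -1.1]}
dose [ 0.6018 -0.077 ] [ 0.602  -0.0775]
sq [0.5967 0.0792] [0.5973 0.0795]
rock [0.5997 0.0018] [0.5996 0.0025]
fr [ 0.5492 -0.1129] [ 0.5481 -0.1141]
br [ 0.7072 -0.109 ] [ 0.708  -0.1093]
fl [0.5381 0.2347] [0.5376 0.2357]
bar [0.57695699 0.00172738 0.095     ] rocker_end [0.57562623 0.00177434]
tray [0.49033855 0.22330194] [-127.6  169. ]
tray [0.49257841 0.12172373] [-128.4   67.4]
tray [0.49145636 0.17273198] [-128.   118.4]
cube [0.47460639 0.00716527] [-149.8  -46.6]
jar [0.495904   0.31259104] [-119.4  258.1]
bottle [ 0.65458078 -0.16700335] [  24.9 -226.1]
bowl [0.63134404 0.32091468] [ 16.2 262.3]
scene check dose [232.70418556 213.26467033] sq [308.98830789 190.74156782]
```

```bash
cat > where.py <<'E'
from fit import *
o=telemetry.get_obs(); p=np.array(o["ee_pos"])
print("t",o["time_s"],"own mm",(R.T@(p[:2]-t)*1e3).round(1),"z",round(p[2]*1e3,1),"yaw-th",o["eef_rot"][2]-th,"rot",np.round(o["eef_rot"],3),"F",np.round(o["force"],1),"grip",o["grip_width"])
E
python3 where.py
```

```text
t 0.1 own mm [-409.4 -545.5] z 205.0 yaw-th 0.40190391637428813 rot [-3.141 -0.     0.432] F [-0.2 -0.3 -0.5] grip 0.09382360208906912
```

>>> carry_out(plan=[[[0, 0, 0, 0, 0, 0.1, 0], [0, 0, 0, 0, 0, 0.1, 0], [0, 0, 0, 0, 0, 0.1, 0], [0, 0, 0, 0, 0, 0.102, 0], [0, 0, 0, 0, 0, 0, 0]]], squeeze=10)

```text
time_s: 0.52
ee_pos: [0.2301, -0.4994, 0.2051]
eef_rot: [-3.141, 0.0, 0.025]
force: [-0.2, 0.1, 0.4]
grip_width: 0.0641
grip_force: 0.0
```

```bash
python3 where.py
```

```text
t 0.5167 own mm [-409.3 -545.6] z 205.1 yaw-th -0.0048976897008206274 rot [-3.141  0.     0.025] F [-0.2  0.1  0.4] grip 0.06405793809228885
```

>>> carry_out(plan=[[[6, -15, 0, 0, 0, 0, 0], [12, -30, 0, 0, 0, 0, 0], [12, -32, 0, 0, 0, 0, 0], [12, -32, 0, 0, 0, 0, 0], [12, -32, 0, 0, 0, 0, 0], [12, -32, 0, 0, 0, 0, 0], [12, -32, 0, 0, 0, 0, 0], [12, -32, 0, 0, 0, 0, 0], [12, -32, 0, 0, 0, 0, 0], [12, -32, 0, 0, 0, 0, 0], [12, -32, 0, 0, 0, 0, 0], [12, -32, 0, 0, 0, 0, 0], [12, -32, 0, 0, 0, 0, 0], [12, -32, 0, 0, 0, 0, 0], [12, -32, 0, 0, 0, 0, 0], [12, -32, 0, 0, 0, 0, 0], [12, -32, 0, 0, 0, 0, 0], [12, -32, 0, 0, 0, 0, 0], [12, -32, 0, 0, 0, 0, 0], [12, -32, 0, 0, 0, 0, 0]]])

```text
time_s: 2.18
ee_pos: [0.4457, 0.13, 0.2054]
eef_rot: [3.142, -0.0, 0.034]
force: [-0.1, -1.0, 0.1]
grip_width: 0.0007
grip_force: 0.0
```

```bash
python3 where.py
```

```text
t 2.1833 own mm [-175.    77.1] z 205.4 yaw-th 0.004069717239437477 rot [ 3.142 -0.     0.034] F [-0.1 -1.   0.1] grip 0.0006627857869766847
```

>>> carry_out(plan=[[[10, -21, 0, 0, 0, 0, 0], [10, -21, 0, 0, 0, 0, 0], [0, 0, 20, 0, 0, 0, 0], [0, 0, 30, 0, 0, 0, 0], [0, 0, 30, 0, 0, 0, 0], [0, 0, 30, 0, 0, 0, 0], [0, 0, 30, 0, 0, 0, 0], [0, 0, 24, 0, 0, 0, 0], [0, 0, 10, 0, 0, 0, 0], [0, 0, 0, 0, 0, 0, 0], [0, 0, 0, 0, 0, 0, 0]]])

```text
time_s: 3.1
ee_pos: [0.4646, 0.1709, 0.0321]
eef_rot: [-3.142, -0.0, 0.031]
force: [0.0, 0.9, 1.4]
grip_width: 0.0005
grip_force: 0.0
```

```bash
python3 where.py
```

```text
t 3.1 own mm [-154.9  117.3] z 32.1 yaw-th 0.0013203679744271182 rot [-3.142 -0.     0.031] F [0.  0.9 1.4] grip 0.000494850683339656
```

Push to own x ≈ -93, then creep.

>>> carry_out(plan=[[[5, 0, 0, 0, 0, 0, 0], [6, 0, 0, 0, 0, 0, 0], [6, 0, 0, 0, 0, 0, 0], [6, 0, 0, 0, 0, 0, 0], [6, 0, 0, 0, 0, 0, 0], [6, 0, 0, 0, 0, 0, 0], [6, 0, 0, 0, 0, 0, 0], [6, 0, 0, 0, 0, 0, 0], [6, 0, 0, 0, 0, 0, 0], [4, 0, 0, 0, 0, 0, 0], [3, 0, 0, 0, 0, 0, 0], [2, 0, 0, 0, 0, 0, 0], [0, 0, 0, 0, 0, 0, 0]]])

```text
time_s: 4.18
ee_pos: [0.5267, 0.1726, 0.0314]
eef_rot: [3.142, -0.0, 0.03]
force: [-0.2, -0.5, 0.8]
grip_width: 0.0005
grip_force: 0.0
```

```bash
python3 where.py
```

```text
t 4.1833 own mm [-92.8 117.2] z 31.4 yaw-th -0.00017877721344141534 rot [ 3.142 -0.     0.03 ] F [-0.2 -0.5  0.8] grip 0.0004977156659760187
```

>>> carry_out(plan=[[[1.5, 0, 0, 0, 0, 0, 0], [1.5, 0, 0, 0, 0, 0, 0], [1, 0, 0, 0, 0, 0, 0], [1, 0, 0, 0, 0, 0, 0]]])

```text
time_s: 4.52
ee_pos: [0.5312, 0.1727, 0.0314]
eef_rot: [3.141, 0.0, 0.03]
force: [-3.4, -1.2, 0.0]
grip_width: 0.0006
grip_force: 1.3
```

```bash
python3 where.py
python3 - <<'E'
from h import *
c=snap("top","pics/top1.png")
p=c["pixels"][190:290,185:300,::-1]
cv2.imwrite("pics/crop1.png",cv2.resize(p,None,fx=5,fy=5,interpolation=cv2.INTER_CUBIC))
E
```

```text
t 4.5167 own mm [-88.3 117.2] z 31.4 yaw-th 3.2628346683806486e-05 rot [3.141 0.    0.03 ] F [-3.4 -1.2  0. ] grip 0.000553049859560006
```

View pics/crop1.png

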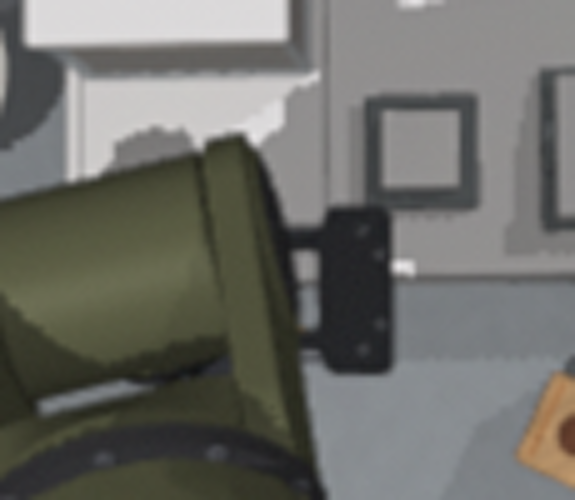

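The arm hides the tray at this point. The force is 3.4 N, about the tray's friction, so I'll creep on to the hard stop.

>>> carry_out(plan=[[[1, 0, 0, 0, 0, 0, 0], [1, 0, 0, 0, 0, 0, 0]]])

```text
time_s: 4.73
ee_pos: [0.5314, 0.1727, 0.0314]
eef_rot: [3.141, 0.005, 0.03]
force: [-25.9, -2.4, 16.9]
grip_width: 0.0004
grip_force: 12.7
```

>>> carry_out(plan=[[[1, 0, 0, 0, 0, 0, 0], [1, 0, 0, 0, 0, 0, 0]]])

```text
time_s: 4.9
ee_pos: [0.5314, 0.1727, 0.0313]
eef_rot: [3.14, 0.01, 0.03]
force: [-42.4, -3.6, 28.4]
grip_width: 0.0005
grip_force: 21.4
```

Hard stop reached. Back off, rise, and travel above the rocker.

>>> carry_out(plan=[[[-5, 0, 0, 0, 0, 0, 0], [-10, 0, 0, 0, 0, 0, 0], [-15, 0, 0, 0, 0, 0, 0], [0, 0, -20, 0, 0, 0, 0], [0, 0, -30, 0, 0, 0, 0], [0, 0, -30, 0, 0, 0, 0], [0, 0, -20, 0, 0, 0, 0], [5, 14, 0, 0, 0, 0, 0], [10, 26, 0, 0, 0, 0, 0], [10, 26, 0, 0, 0, 0, 0], [10, 26, 0, 0, 0, 0, 0], [10, 26, 0, 0, 0, 0, 0], [10, 26, 0, 0, 0, 0, 0], [5, 14, 0, 0, 0, 0, 0], [5, 14, 0, 0, 0, 0, 0], [0, 0, 0, 0, 0, 0, 0], [0, 0, 0, 0, 0, 0, 0]]])

```text
time_s: 6.32
ee_pos: [0.5754, 0.0021, 0.1313]
eef_rot: [-3.141, 0.0, 0.029]
force: [0.2, -0.9, -0.3]
grip_width: 0.0002
grip_force: 0.0
```

```bash
python3 where.py
python3 - <<'E'
from h import *
c=snap("top","pics/top2.png")
p=c["pixels"][150:290,185:365,::-1]
cv2.imwrite("pics/crop2.png",cv2.resize(p,None,fx=4.2,fy=4.2,interpolation=cv2.INTER_CUBIC))
E
```

```text
t 6.3167 own mm [-49.2 -54.7] z 131.3 yaw-th -0.0006665191236485887 rot [-3.141  0.     0.029] F [ 0.2 -0.9 -0.3] grip 0.00018016579369654683
```

View pics/crop2.png

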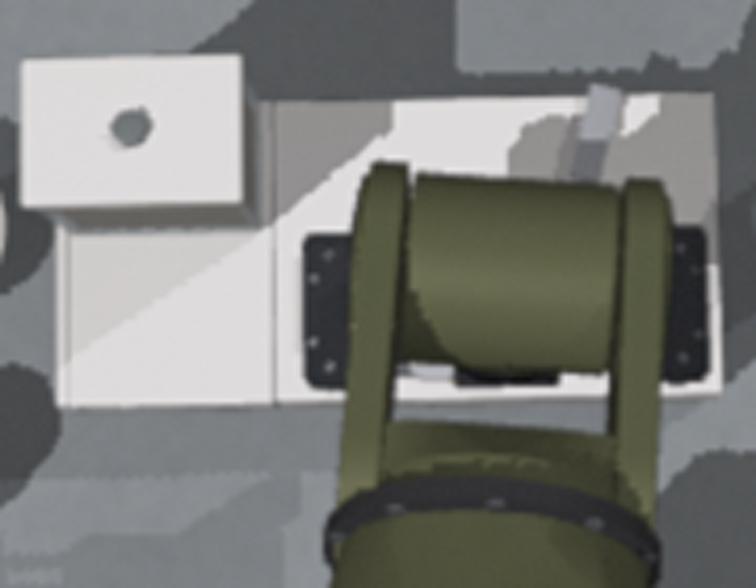

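The tray is gone from the front, so it's flush (front edge y≈405, straight). Now the rocker.

>>> carry_out(plan=[[[-3, 0, 10, 0, 0, 0, 0], [0, 0, 15, 0, 0, 0, 0], [0, 0, 8, 0, 0, 0, 0], [0, 0, 4, 0, 0, 0, 0], [0, 0, 2, 0, 0, 0, 0], [0, 0, 2, 0, 0, 0, 0], [0, 0, 2, 0, 0, 0, 0], [0, 0, 2, 0, 0, 0, 0], [0, 0, 1, 0, 0, 0, 0], [0, 0, 0, 0, 0, 0, 0]]])

```text
time_s: 7.2
ee_pos: [0.5725, 0.0019, 0.0855]
eef_rot: [-3.142, -0.0, 0.03]
force: [-1.0, 1.0, 2.3]
grip_width: 0.0007
grip_force: 0.9
```

>>> carry_out(plan=[[[0, 0, 1, 0, 0, 0, 0], [0, 0, 1, 0, 0, 0, 0]]])

```text
time_s: 7.37
ee_pos: [0.5725, 0.0019, 0.0836]
eef_rot: [-3.142, -0.0, 0.03]
force: [-3.7, 0.4, 9.8]
grip_width: 0.0004
grip_force: 5.5
```

>>> carry_out(plan=[[[0, 0, 1, 0, 0, 0, 0], [0, 0, 1, 0, 0, 0, 0]]])

```text
time_s: 7.53
ee_pos: [0.5727, 0.0019, 0.083]
eef_rot: [3.141, -0.001, 0.03]
force: [-11.8, 0.6, 26.5]
grip_width: 0.0004
grip_force: 14.2
```

>>> carry_out(plan=[[[0, 0, 0.5, 0, 0, 0, 0], [0, 0, 0, 0, 0, 0, 0]]])

```text
time_s: 7.7
ee_pos: [0.5727, 0.0019, 0.083]
eef_rot: [3.141, -0.001, 0.03]
force: [-11.9, 0.6, 23.4]
grip_width: 0.0005
grip_force: 12.8
```

Rocker at its hard stop. Rise, move over the round button, turn the gripper a quarter so its body clears the bottle.

>>> carry_out(plan=[[[0, 0, -10, 0, 0, 0, 0], [0, 0, -20, 0, 0, 0, 0], [0, 0, -25, 0, 0, 0, 0], [0, 0, -5, 0, 0, 0, 0], [5, 16, 0, 0, 0, 0, 0], [9, 24, 0, 0, 0, 0, 0], [9, 24, 0, 0, 0, 0, 0], [4, 16, 0, 0, 0, 0, 0], [0, 0, 0, 0, 0, 0, 0]]])

```text
time_s: 8.45
ee_pos: [0.602, -0.0799, 0.1401]
eef_rot: [3.141, 0.0, 0.027]
force: [0.3, 0.3, 0.0]
grip_width: 0.0006
grip_force: 0.0
```

>>> carry_out(plan=[[[0, 0, 0, 0, 0, -0.112, 0], [0, 0, 0, 0, 0, -0.112, 0], [0, 0, 0, 0, 0, -0.112, 0], [0, 0, 0, 0, 0, -0.112, 0], [0, 0, 0, 0, 0, -0.112, 0], [0, 0, 0, 0, 0, -0.112, 0], [0, 0, 0, 0, 0, -0.112, 0], [0, 0, 0, 0, 0, -0.112, 0], [0, 0, 0, 0, 0, -0.112, 0], [0, 0, 0, 0, 0, -0.112, 0], [0, 0, 0, 0, 0, -0.112, 0], [0, 0, 0, 0, 0, -0.112, 0], [0, 0, 0, 0, 0, -0.112, 0], [0, 0, 0, 0, 0, -0.112, 0], [0, 0, 0, 0, 0, 0, 0]]])

```text
time_s: 9.7
ee_pos: [0.6015, -0.0765, 0.1406]
eef_rot: [-3.141, -0.0, 1.604]
force: [-0.1, -0.2, 0.1]
grip_width: 0.0004
grip_force: 0.0
```

```bash
python3 where.py
python3 - <<'E'
from h import *
c=snap("scene","pics/s2.png")
p=c["pixels"][130:300,190:430,::-1]
cv2.imwrite("pics/s2c.png",cv2.resize(p,None,fx=3.3,fy=3.3,interpolation=cv2.INTER_CUBIC))
E
```

```text
t 9.7 own mm [ -25.5 -134.1] z 140.6 yaw-th 1.5736742906343968 rot [-3.141 -0.     1.604] F [-0.1 -0.2  0.1] grip 0.0003807479392120835
```

View pics/s2c.png

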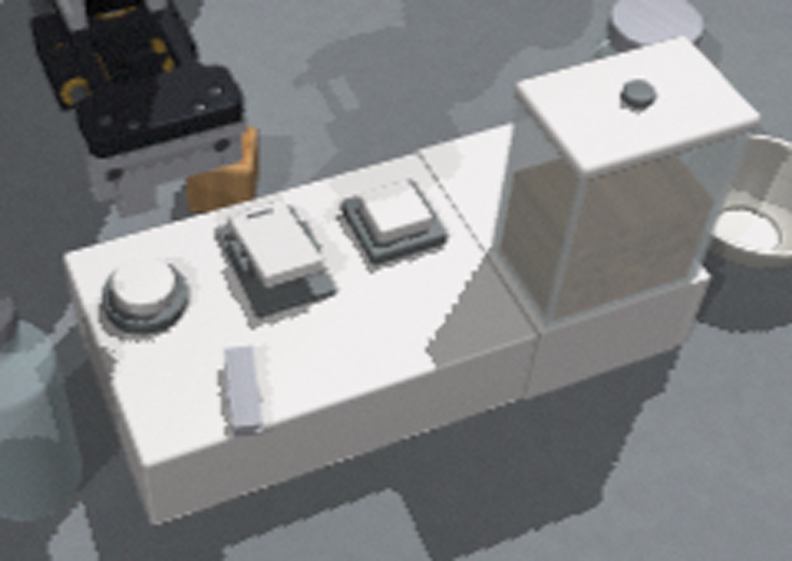

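The rocker's rear half is now raised, so it is on; tray flush. Press the round button.

>>> carry_out(plan=[[[0, 0, 12, 0, 0, 0, 0], [0, 0, 20, 0, 0, 0, 0], [0, 0, 12, 0, 0, 0, 0], [0, 0, 6, 0, 0, 0, 0], [0, 0, 3, 0, 0, 0, 0], [0, 0, 3, 0, 0, 0, 0], [0, 0, 2, 0, 0, 0, 0], [0, 0, 2, 0, 0, 0, 0], [0, 0, 2, 0, 0, 0, 0], [0, 0, 1, 0, 0, 0, 0], [0, 0, 0, 0, 0, 0, 0]]])

```text
time_s: 10.67
ee_pos: [0.602, -0.0773, 0.0784]
eef_rot: [3.141, 0.0, 1.598]
force: [-2.4, 0.4, 4.7]
grip_width: 0.0006
grip_force: 2.4
```

>>> carry_out(plan=[[[0, 0, 1, 0, 0, 0, 0], [0, 0, 0, 0, 0, 0, 0]]])

```text
time_s: 10.83
ee_pos: [0.602, -0.0773, 0.0782]
eef_rot: [3.141, 0.0, 1.598]
force: [-5.2, 1.1, 11.8]
grip_width: 0.0009
grip_force: 5.5
```

Bottomed out (over 5 N). Hold 1.25 s, then lift.

>>> carry_out(plan=[[[0, 0, 0.5, 0, 0, 0, 0], [0, 0, 0, 0, 0, 0, 0], [0, 0, 0, 0, 0, 0, 0], [0, 0, 0, 0, 0, 0, 0], [0, 0, 0, 0, 0, 0, 0], [0, 0, 0, 0, 0, 0, 0], [0, 0, 0, 0, 0, 0, 0], [0, 0, 0, 0, 0, 0, 0], [0, 0, 0, 0, 0, 0, 0], [0, 0, 0, 0, 0, 0, 0], [0, 0, 0, 0, 0, 0, 0], [0, 0, 0, 0, 0, 0, 0], [0, 0, 0, 0, 0, 0, 0], [0, 0, 0, 0, 0, 0, 0], [0, 0, 0, 0, 0, 0, 0]]])

```text
time_s: 12.08
ee_pos: [0.602, -0.0773, 0.078]
eef_rot: [3.14, 0.0, 1.598]
force: [-6.9, 1.6, 15.0]
grip_width: 0.0003
grip_force: 7.8
```

>>> carry_out(plan=[[[0, 0, -4, 0, 0, 0, 0], [0, 0, -8, 0, 0, 0, 0], [0, 0, -15, 0, 0, 0, 0], [0, 0, -25, 0, 0, 0, 0], [0, 0, -25, 0, 0, 0, 0], [0, 0, -20, 0, 0, 0, 0], [0, 0, 0, 0, 0, 0, 0], [0, 0, 0, 0, 0, 0, 0]]])

```text
time_s: 12.75
ee_pos: [0.6021, -0.0774, 0.1743]
eef_rot: [3.14, 0.0, 1.598]
force: [-0.8, -0.4, -1.0]
grip_width: 0.0006
grip_force: 0.0
```

```bash
python3 where.py
python3 - <<'E'
from h import *
c=snap("scene","pics/s3.png")
p=c["pixels"][130:300,190:430,::-1]
cv2.imwrite("pics/s3c.png",cv2.resize(p,None,fx=3.3,fy=3.3,interpolation=cv2.INTER_CUBIC))
E
```

```text
t 12.75 own mm [ -24.9 -134.9] z 174.3 yaw-th 1.5678115508855337 rot [3.14  0.    1.598] F [-0.8 -0.4 -1. ] grip 0.0005528980713274737
```

View pics/s3c.png

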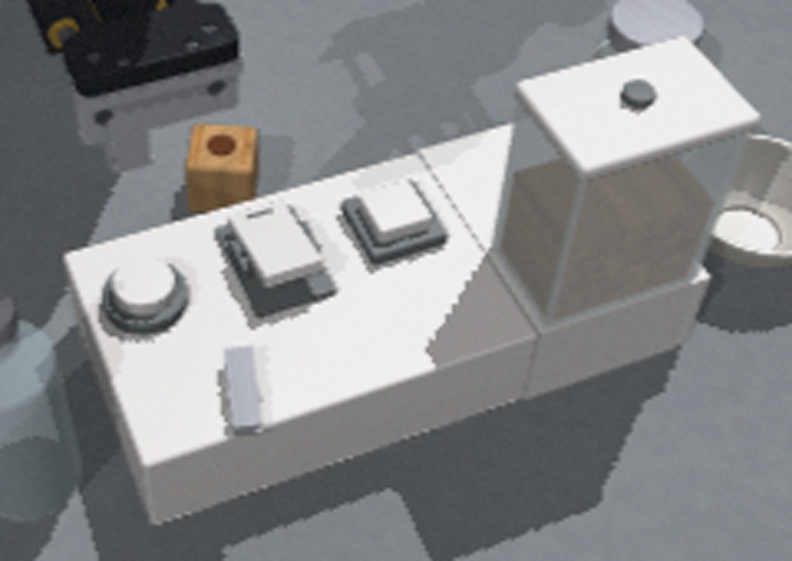

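The round button is back up, at (145,285) in the crop. The rocker is on, the tray is home and the bystanders are in place, so I'm handing in.

```bash
python3 -c "
from station import ctrl
print(ctrl.hand_in())"
```

```text
the job is handed in; nothing more can be done
None
```

I pushed the tray home, pressed the rocker fully down, then held the round button down for more than a second and let it come back up. The square key and the things standing around were not touched, and I handed the job in at about 13 s of the 48 s allowed; no verdict came back.

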